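# Set the fume extractor to speed four and start it

### The job

With a fingertip, push the yellow selector handle on the green-lidded fume extractor box round clockwise, click by click, until it rests on the fourth white stroke after the red off dot; then press the green start button on the same box right down with a fingertip and let it come up again. Push gently and do not pinch or grip anything, do not press start before the selector is set, and leave the red-lidded box and all the loose things as they are.

Things in the scene. Friction and masses are not known exactly. Their poses are not given: they have to be found in the camera images.
- extractor: the fume extractor's fixed grey control box with a green lid, 180 mm along its x, 220 along y, lid 70 mm high; origin under its centre on the table, x away from the robot at yaw 0, z up. On the lid: a black dial disc (radius 72, 4 mm thick) at (+10, +30) mm carrying the selector, and a push button at (-45, -70) mm
- extractor_dial (a point): green box: the selector's axis, at the top face of the dial disc, 74 mm above the table. Seven marks lie around it at 63 mm: the red off dot, then six white strokes. Past half way between two of them the selector snaps on to the next by itself and stays; at 40 mm radius a sideways push of 3 to 5 N takes it over a click
- extractor_selector (a joint): angle of the green box's selector (rad), growing clockwise seen from above. 7 clicks 30 degrees (0.524 rad) apart: 0 is off (red dot), where it points to +y of the box (left, seen from the robot); white stroke n (1 to 6, clockwise) reads 0.524 n. Stroke 3 is to +x of the box (away), 6 to -y. It stops at 0 and 3.14
- extractor_pointer (a point): green box: top of the long end of the selector's yellow handle, 52 mm from the axis, 30 mm above the dial disc; turns with it. The handle is 12 mm wide, spans from 6 to 30 mm above the disc and reaches 20 mm the other way; under it a black hub of radius 20 mm, 12 mm tall. A black line on the long end shows where it points
- extractor_button (a joint): travel of the green box's start button (m): 0 up, 0.006 fully down, pressed from above, springs back; it moves from about 1.5 N and is fully down at 5 N. Counts as pressed beyond 0.004
- extractor_button_top (a point): centre of the green start button's top face (28 mm across), 92 mm above the table when up; moves with it
- blower: the air blower's fixed grey control box with a red lid, 180 mm along its x, 220 along y, lid 70 mm high; origin under its centre on the table, x away from the robot at yaw 0, z up. On the lid: a black dial disc (radius 72, 4 mm thick) at (+10, +30) mm carrying the selector, and a push button at (-45, -70) mm. Leave it alone
- blower_selector (a joint): angle of the red box's selector (rad), like the green box's; to be left as it is
- blower_pointer (a point): red box: top of the long end of its selector's handle
- blower_button (a joint): travel of the red box's button (m), to be left alone
- nozzle: brass torch nozzle, 22 mm in diameter, 45 mm tall, standing loose on the near left corner of the green box's lid; origin at the centre of its underside
- spacer: round steel spacer, 38 mm in diameter, 18 mm tall, loose on the table; origin at the centre of its underside
- bracket: dark steel angle bracket, 50 x 40 x 56 mm, loose on the table; origin under the centre of its foot
- brick_a: firebrick, 65 x 110 x 50 mm, loose; origin at the centre of its underside
- brick_b: a second firebrick of the same size, loose; origin at the centre of its underside
- hammer: hammer lying loose on the table along its own x; origin on its underside
- wirebrush: brush lying loose on the table along its own x; origin on its underside
- fluxtin: tin, 66 mm in diameter, 80 mm tall, loose; origin at the centre of its underside

How it is judged:
On the way, in this order (a step that is already met when the one before it is completed fails the run):
1. the green box's selector rests on position 4 (value of joint extractor_selector between 1.964 and 2.224 rad), for 0.3 s.
2. the green box's start button is pressed down (value of joint extractor_button above 0.004 m), for 0.05 s.
At the end, for the whole second after the job is handed in: The green box's selector rests on position 4 (2.094 rad, within 0.13 rad), its start button has been pressed at least 4 mm and is up again (less than 1.5 mm), the red box's controls are as they were and every loose thing is within 20 mm of where it stood (all of step 1 and velocity of joint extractor_selector between -0.1 and 0.1 rad/s and value of joint extractor_button below 0.0015 m and distance of each of nozzle, spacer, bracket, brick_a, brick_b, hammer, wirebrush, fluxtin from where it was at the start of the episode below 0.02 m); the robot touches nothing.
It fails at once if start is pressed while the selector is not on position 4 (value of joint extractor_button above 0.003 m and not (value of joint extractor_selector between 1.894 and 2.294 rad)).
It fails at once if the green box or its controls are pushed or pinched hard (over 30 N) (contact force between the fingers and extractor above 30 N).
It fails at once if the red box's selector is turned or its button pressed (distance of blower_pointer from where it was at the start of the episode above 0.02 m or value of joint blower_button above 0.002 m).
It fails at once if a loose thing is pushed aside, tipped over or lifted (distance of any of nozzle, spacer, bracket, brick_a, brick_b, hammer, wirebrush, fluxtin from where it was at the start of the episode above 0.02 m or angle between any of nozzle, bracket, fluxtin, brick_a, brick_b, spacer's own z axis and vertical above 0.4 rad).
It also fails if it takes over 58 s, if anything falls off the work surface, if the arm or the gripper's body presses on something with over 40 N, if the wrist force passes 120 N, or if a joint passes its speed limit or range.

### The arm

A 7-joint arm with a two-finger parallel gripper is mounted at the origin on the work surface. World frame = base frame: x ahead of the robot, y to its left, z up, the work surface at z = 0. Lengths are in m, angles in rad, forces in N, time in s.
With the tool pointing down it reaches from about 0.375 to 0.925 m from the base axis. Payload 3.1 kg.
Tool frame: the origin (TCP) lies between the finger pads; the fingertips stand 19 mm ahead of it and the grasp point (between the pads) is the TCP; z points along the fingers, y is the direction in which the jaws open and shut (so a half turn about z gives the same grasp; the last joint's range is limited). The gripper opens to 85 mm and grips with 20 to 120 N. Pads are 22 mm wide; open, the fingers measure 114 mm over their backs; the gripper's body (76 mm by 85 mm) begins 54 mm behind the grasp point. The pads swing forward as they close: fully open they stand 13 mm farther back than shut.
Start: joints at [1.014, 0.383, 0.044, 1.598, -0.018, 1.161, -0.05], TCP at [0.288, -0.583, 0.25] pointing down, gripper open.
Joint ranges: [-2.61, 2.61], [-0.41, 2.15], [-1.48, 1.57], [0, 2.5], [-1.57, 4.71], [0.05, 1.97], [-2.85, 2.85]. Speed limits (rad/s): [2.79, 2.79, 3.14, 3.14, 3.14, 3.14, 3.14].

### API

Orientations are given as a unit quaternion [x, y, z, w].
In Python, from bench import move_ptp, movel, move_j, move_gripper, pause, inverse_kinematics, read_camera, camera_params, MotionError, sign_off, look_for, tip_of, read_time_s, read_qpos, read_joint_vel, read_effort, read_eef_pos, read_tcp_rot, read_ft_force, read_ft_torque, read_finger_gap gives the robot as it stands. Calls block until the motion is done:
- move_ptp(position, orientation): joint-space move of the TCP to a pose.
- movel(position, orientation=None, speed=0.15): straight line of the TCP; orientation=None keeps the orientation; speed is the mean speed in m/s.
- move_j(angles): joint-space move.
- move_gripper(opening, effort=None): finger opening in m; effort is the grip in N (None keeps the last); returns when the fingers have stopped.
- pause(seconds).
- inverse_kinematics(position, orientation): joint angles nearest the present ones, or None.
- read_camera(name): name is "scene" or "top" or "wrist"; returns the picture (400x640x3 uint8, red, green, blue); there is no depth.
- camera_params(name): a dict with "K" (3x3 intrinsics, pixels), "dist_coeffs" ([k1, k2, p1, p2, k3] as OpenCV has them; the pictures are not rectified), "camera_from_world" (4x4, takes a point from world to camera coordinates). Camera axes: x right, y down, z forward; pixel columns grow to the right and rows downward; lengths in m; the calibration is good to about 2 mm. A picture is of the moment at which its call begins: read the wrist's pose just before it. camera_params takes no time and is no camera call; for the wrist camera it gives the pose at the moment of the call.
A pose or a line that the arm cannot do raises MotionError and nothing moves.
- sign_off(): hands the job in, once; it reports no verdict.
Trained networks look in the newest picture that a camera, given by its name, has taken for a name from the list of things; names that differ only in an ending like _2 or _b are one class to them, and where a whole thing is asked for, a point or a joint stands for the part that bears it (a point fixed in the world has none). Each returns a list of dicts, best first, with "confidence" (0 to 1); they miss things now and then, are a little off and sometimes report something else, mostly with a low value. They report only what shows in the picture. A call takes as long as a camera call.
- look_for(camera, name): "at" ([column, row] in pixels, amid what is visible of it).
- tip_of(camera, name): "at" ([column, row] in pixels: a listed point, or the origin of a listed thing).
Readings, each from a call of its own:
- read_time_s(): time.
- read_qpos(): joint angles.
- read_joint_vel(): joint speeds.
- read_effort(): joint torques, N m.
- read_eef_pos(): TCP position.
- read_tcp_rot(): TCP orientation.
- read_ft_force(): force on the tool from outside, world axes, zero at the start.
- read_ft_torque(): the same for the moment, N m.
- read_finger_gap(): finger opening in m.
Only numpy, scipy, OpenCV 4.12 (cv2) and the standard library are available. Lean on these libraries where they do the work, as an engineer would, in place of code of your own. Each camera call takes 0.05 s, during which the arm holds its last target.

## Working session

There is one attempt and no reset: what is moved stays moved. The work goes in short steps, each a Python script; the robot and the scene stay as the last script left them, time stands still between calls to the robot, and variables do not carry over. Pictures are saved under pics/ and viewed, and the job is handed in when it is done.

```bash
mkdir -p pics; ls; cat > h.py <<'E'
import numpy as np, cv2
from bench import *
def snap(c,n):
    im=read_camera(c); cv2.imwrite(f'pics/{n}.png',cv2.cvtColor(im,cv2.COLOR_RGB2BGR)); return im
def ray(c,uv,z):
    p=camera_params(c);K=np.array(p['K']);T=np.array(p['camera_from_world'])
    n=cv2.undistortPoints(np.array([[uv]],float),K,np.array(p['dist_coeffs']))[0,0]
    R=T[:3,:3];o=-R.T@T[:3,3];d=R.T@np.array([n[0],n[1],1]);return o+d*(z-o[2])/d[2]
def proj(c,P):
    p=camera_params(c);T=np.array(p['camera_from_world'])
    return cv2.projectPoints(np.atleast_2d(np.array(P,float)),cv2.Rodrigues(T[:3,:3])[0],T[:3,3],np.array(p['K']),np.array(p['dist_coeffs']))[0][:,0]
E
python3 - <<'E'
from h import *
snap('top','top0');
for n,z in [('extractor_dial',.074),('extractor_pointer',.104),('extractor_button_top',.092),('blower_pointer',.104),('nozzle',.07),('extractor',0)]:
    print(n,[(d['at'],round(d['confidence'],2),ray('top',d['at'],z).round(4)) for d in tip_of('top',n)[:3]])
snap('scene','scene0')
for n,z in [('extractor_dial',.074),('extractor_pointer',.104),('extractor_button_top',.092),('nozzle',.07)]:
    print(n,[(d['at'],round(d['confidence'],2),ray('scene',d['at'],z).round(4)) for d in tip_of('scene',n)[:3]])
print(read_time_s(),read_tcp_rot(),read_eef_pos())
E
```

```text
pics
extractor_dial [([366.3, 227.2], 0.67, array([ 0.4875, -0.1392,  0.074 ]))]
extractor_pointer [([346.5, 224.2], 0.74, array([ 0.4955, -0.0721,  0.104 ])), ([349.8, 254.2], 0.53, array([ 0.399 , -0.0815,  0.104 ]))]
extractor_button_top [([397.0, 236.8], 0.62, array([ 0.4546, -0.2368,  0.092 ]))]
blower_pointer [([268.7, 208.2], 0.51, array([0.5489, 0.1808, 0.104 ]))]
nozzle [([346.4, 251.6], 0.56, array([ 0.4077, -0.0726,  0.07  ]))]
extractor [([370.0, 229.3], 0.85, array([ 0.485 , -0.1595,  0.    ]))]
extractor_dial [([314.8, 167.9], 0.85, array([ 0.4838, -0.1298,  0.074 ]))]
extractor_pointer [([317.9, 171.7], 0.42, array([ 0.5105, -0.0842,  0.104 ]))]
extractor_button_top [([301.3, 147.0], 0.49, array([ 0.4547, -0.2357,  0.092 ])), ([314.9, 169.8], 0.19, array([ 0.5031, -0.1081,  0.092 ]))]
nozzle [([339.4, 166.4], 0.47, array([ 0.4103, -0.0757,  0.07  ]))]
0.6 [9.73799737e-01 2.27407279e-01 2.70312448e-05 1.83257750e-05] [ 0.2878739  -0.58279273  0.25029688]
```

```bash
python3 - <<'E'
import cv2
a=cv2.imread('pics/top0.png');b=cv2.imread('pics/scene0.png')
cv2.imwrite('pics/top0c.png',cv2.resize(a[170:310,240:450],None,fx=3.8,fy=3.8,interpolation=cv2.INTER_CUBIC))
E
```

```text
(no output)
```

View pics/top0.png

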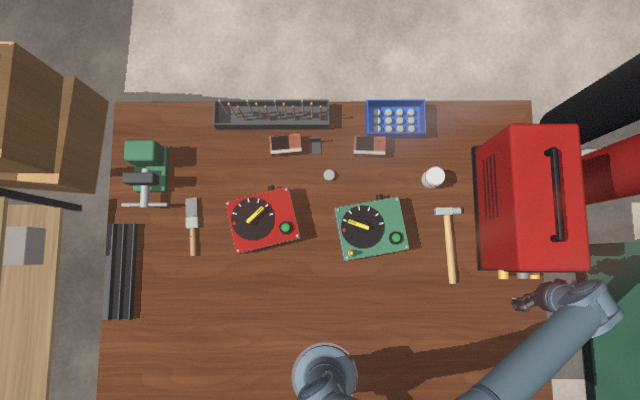

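View pics/scene0.png

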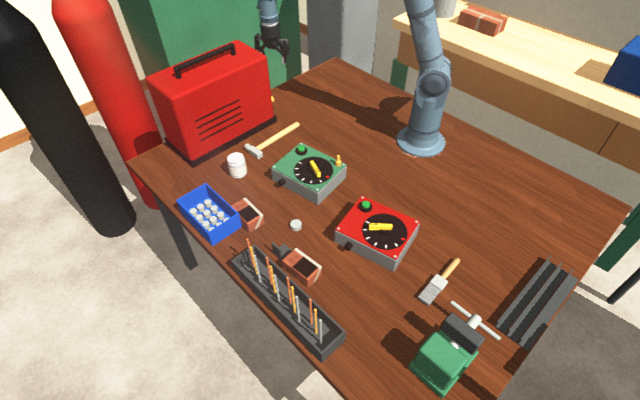

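View pics/top0c.png

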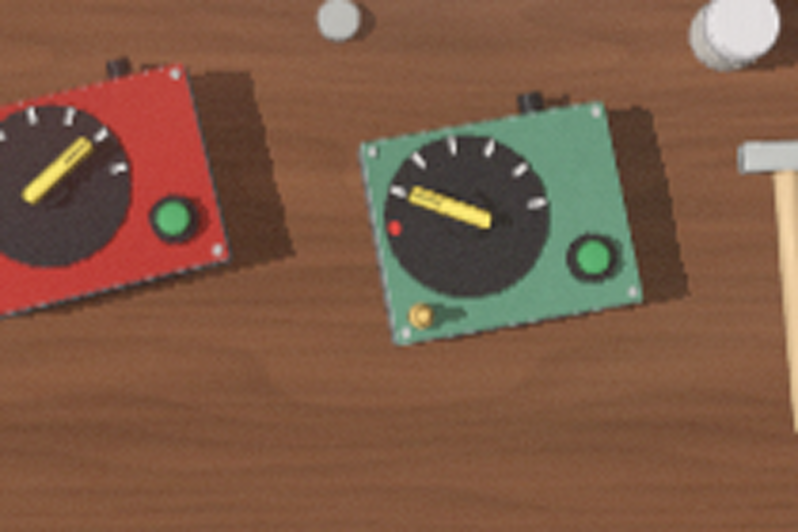

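The selector is on stroke 1: the handle points at about crop pixel (415,192), next to the first stroke, and the red dot is at (395,228). The box is yawed about +11°. The nozzle stands at crop (421,316). Next I'll close the gripper and look from the wrist camera.

```bash
cat >> h.py <<'E'
from scipy.spatial.transform import Rotation as Ro
def quat(deg):
    y=np.array([np.cos(np.radians(deg)),np.sin(np.radians(deg)),0]);z=np.array([0,0,-1.]);x=np.cross(y,z)
    return Ro.from_matrix(np.c_[x,y,z]).as_quat()
E
python3 - <<'E'
from h import *
movel([0.30,-0.5,0.32]); move_gripper(0.0,20)
move_ptp([0.44,-0.15,0.34],quat(-16))
pause(.3)
snap('wrist','w1')
for n,z in [('extractor_dial',.074),('extractor_pointer',.104),('extractor_button_top',.092),('nozzle',.07)]:
    print(n,[(d['at'],round(d['confidence'],2),ray('wrist',d['at'],z).round(4)) for d in tip_of('wrist',n)[:3]])
print(read_time_s(),read_finger_gap(),read_qpos(),read_eef_pos(),read_ft_force())
p=camera_params('wrist'); np.savez('w1.npz',K=p['K'],d=p['dist_coeffs'],T=p['camera_from_world'])
E
```

```text
extractor_dial [([353.7, 132.7], 0.8, array([ 0.49  , -0.1252,  0.074 ]))]
extractor_pointer [([363.6, 87.7], 0.59, array([ 0.5091, -0.0796,  0.104 ]))]
extractor_button_top []
nozzle [([277.5, 119.9], 0.68, array([ 0.4089, -0.0866,  0.07  ]))]
4.2 -2.8992087185563676e-05 [ 0.60959476 -0.02993118 -0.359247    1.89381355 -0.0110099   1.2758277
 -0.02560256] [ 0.44001848 -0.15003053  0.33998969] [-0.25616374  0.82513077  0.48005378]
```

View pics/w1.png

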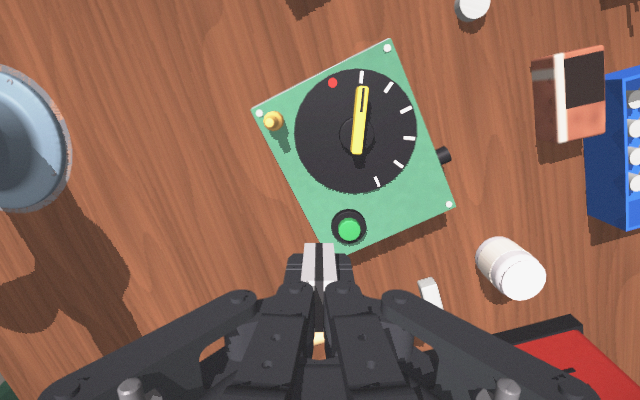

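The wrist picture shows the red dot at (332,83), strokes 1 to 6 running from (361,76) to (377,181), the handle on stroke 1, the button at (349,229) and the nozzle at (273,121). I'll fit the box pose from the marks.

```bash
python3 - <<'E'
from h import *
from scipy.optimize import least_squares
im=cv2.imread('pics/w1.png'); hsv=cv2.cvtColor(im,cv2.COLOR_BGR2HSV)
g=[(332,83),(361,76),(390,87),(407,110),(408,138),(398,163),(377,181)]
px=[]
for i,(u,v) in enumerate(g):
    w=im[v-9:v+10,u-9:u+10].astype(float); h=hsv[v-9:v+10,u-9:u+10]
    m=((h[...,1]>150)&(h[...,2]>120)&((h[...,0]<8)|(h[...,0]>172))) if i==0 else ((h[...,1]<60)&(h[...,2]>140))
    y,x=np.nonzero(m);px.append((x.mean()+u-9,y.mean()+v-9));print(len(x),np.round(px[-1],1))
P=np.array([ray('wrist',p,.0745) for p in px])[:,:2]
def f(q):
    a=q[2]+np.pi/2-np.arange(7)*np.pi/6
    return (P-np.c_[q[0]+q[3]*np.cos(a),q[1]+q[3]*np.sin(a)]).ravel()
r=least_squares(f,[.49,-.13,.2,.063]);print(r.x,np.degrees(r.x[2]),np.abs(r.fun).max())
d=r.x[:2];yaw=r.x[2];R=np.array([[np.cos(yaw),-np.sin(yaw)],[np.sin(yaw),np.cos(yaw)]])
b=d+R@[-55,-100]*np.array(1e-3)
hd=np.degrees(yaw)+60
print('button pred',b, 'green px',ray('wrist',(349,229),.092), 'pix of pred',proj('wrist',[[*b,.092]]))
a=np.radians(hd); print('tip pix',proj('wrist',[[*(d+.052*np.array([np.cos(a),np.sin(a)])),.104]]))
# top camera check of dial
for n in(0,6):
  a=yaw+np.pi/2-n*np.pi/6;print(proj('top',[[*(d+.063*np.array([np.cos(a),np.sin(a)])),.074]]))
np.save('fit.npy',[d[0],d[1],yaw,b[0],b[1]])
for k in (60,0,-22): print(k)
E
```

```text
72 [332.   82.2]
55 [360.9  76.7]
53 [388.1  86.8]
58 [406.1 109. ]
53 [409.1 137.7]
43 [397.9 163.6]
40 [376.7 181. ]
[ 0.49161065 -0.12622542  0.17396661  0.06305908] 9.967552758039695 0.0006316849915330991
button pred [ 0.45474987 -0.23423599] green px [ 0.4550284  -0.23206686  0.092     ] pix of pred [[349.22408707 230.66720217]]
tip pix [[363.39530004  85.6693459 ]]
[[343.64284843 229.3486057 ]]
[[381.02959537 222.59261775]]
60
0
-22
```

```bash
cat >> h.py <<'E'
def fit(): return np.load('fit.npy')
def pose(ang,off,z,r=.042):
    # ang: selector angle deg; off: distance of tool centre behind handle midline
    q=fit();h=np.degrees(q[2])+90-ang;a=np.radians(h)
    u=np.array([np.cos(a),np.sin(a)]);n=np.array([-u[1],u[0]])
    return [*(q[:2]+r*u+off*n),z],quat(h)
E
python3 - <<'E'
from h import *
move_ptp(*pose(30,.028,.20)); pause(.2); f0=read_ft_force()
for z in (.16,.14,.125,.115,.108):
    p,o=pose(30,.028,z); movel(p,o,speed=.06); f=read_ft_force()-f0; print(z,f.round(2))
    if np.linalg.norm(f)>3: break
print(read_qpos().round(2),read_eef_pos(),read_time_s(),f0)
snap('wrist','w2');snap('scene','s2')
a=cv2.imread('pics/s2.png')[100:230,240:400];cv2.imwrite('pics/s2c.png',cv2.resize(a,None,fx=4.6,fy=4.6,interpolation=2))
E
```

```text
0.16 [0.21 0.43 0.72]
0.14 [-0.33  0.29 -1.08]
0.125 [ 0.08  0.69 -0.27]
0.115 [ 0.71  0.65 -0.16]
0.108 [-0.19  1.    0.29]
[ 0.46  0.3  -0.43  2.08  0.17  0.79  1.15] [ 0.47925128 -0.07716837  0.10751225] 7.825 [ 0.2446293  -0.3667492   0.29451371]
```

View pics/w2.png

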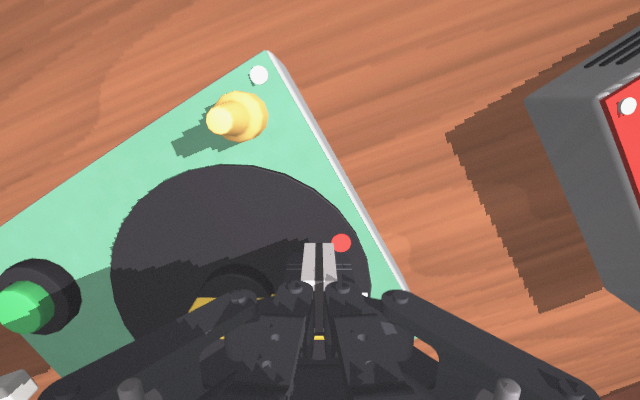

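View pics/s2c.png

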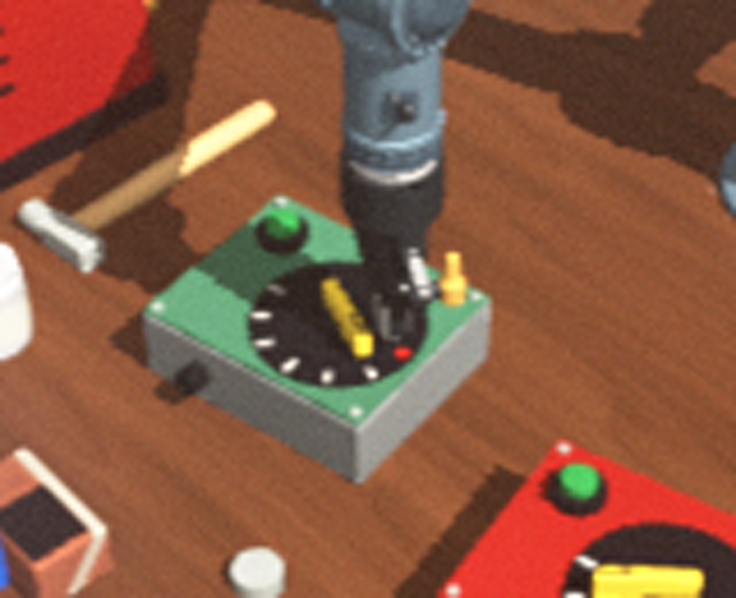

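Wrist view: the closed fingertips, around (320,265), are near the red dot, clear of the nozzle and behind the handle. Now I'll push in small steps up to the stroke 3 click.

```bash
cat > push.py <<'E'
from h import *
import sys
a0,a1,name=float(sys.argv[1]),float(sys.argv[2]),sys.argv[3]
f00=np.array([.05,.2,.3])
if a0==30: movel(*pose(30,.018,.108),speed=.03)
for a in np.linspace(a0,a1,max(2,int(round(abs(a1-a0)/6))+1))[1:]:
    p,o=pose(a,.017,.108); movel(p,o,speed=.03); f=read_ft_force()-f00
    h=np.radians(np.degrees(fit()[2])+90-a);t=np.array([-np.sin(h),np.cos(h),0])
    print(round(a,1),'tang',round(f@t,2),'all',f.round(2),round(np.linalg.norm(np.subtract(p,read_eef_pos()))*1e3,1))
    if np.linalg.norm(f)>12: print('STOP');break
print(read_time_s(),read_qpos().round(2))
snap('wrist','w'+name);snap('scene','s'+name)
b=cv2.imread(f'pics/s{name}.png')[130:220,260:360];b=cv2.resize(b,None,fx=4,fy=4,interpolation=2)
c=cv2.resize(cv2.imread(f'pics/w{name}.png'),(576,360))[:,:390]
cv2.imwrite(f'pics/c{name}.png',np.hstack([b,c]))
E
python3 push.py 30 78 A
```

```text
36.0 tang 2.34 all [-2.78 -0.38  0.41] 1.2
42.0 tang 2.1 all [-1.81  1.08 -0.9 ] 0.2
48.0 tang -0.11 all [-0.58 -0.92  0.09] 0.8
54.0 tang 0.29 all [-0.02  0.4  -0.63] 0.2
60.0 tang -0.24 all [-0.   -0.31 -0.8 ] 0.1
66.0 tang 2.19 all [-1.67  1.52  1.59] 1.3
72.0 tang 0.45 all [-0.31  0.35 -0.75] 0.4
78.0 tang -0.38 all [ 0.59 -0.18 -0.36] 0.8
10.9083 [ 0.33  0.36 -0.26  1.98  0.13  0.82  0.38]
```

View pics/cA.png

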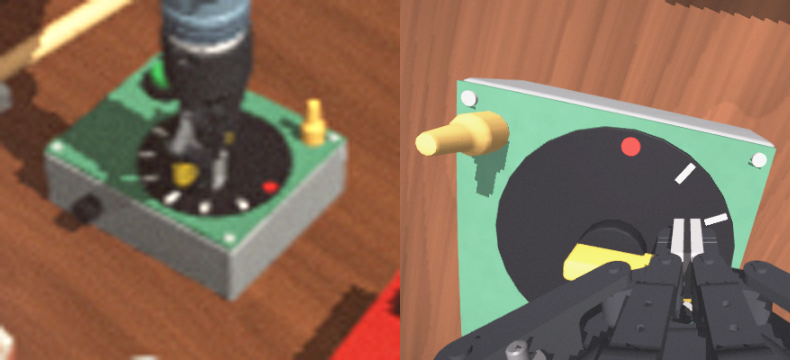

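The handle, at scene crop (185,175), now points at stroke 3 (172,197), and each click came where the model said it would. One more click to go.

```bash
python3 push.py 78 109 B; python3 - <<'E'
from h import *
p,o=pose(105,.032,.108); movel(p,o,speed=.06)
p,o=pose(105,.032,.16); movel(p,o,speed=.1); 
move_ptp(*pose(120,.13,.30,r=-.03)); pause(.2)
snap('wrist','w4');snap('top','t4');print(read_time_s())
a=cv2.imread('pics/t4.png')[180:270,320:430];cv2.imwrite('pics/t4c.png',cv2.resize(a,None,fx=5,fy=5,interpolation=2))
for c in('wrist','top'):
  print([(d['at'],d['confidence']) for d in tip_of(c,'extractor_pointer')])
  for n in (3,4,5): 
    q=fit();a=q[2]+np.pi/2-n*np.pi/6;print(n,proj(c,[[q[0]+.052*np.cos(a),q[1]+.052*np.sin(a),.104]]))
  print('button',[(d['at'],ray(c,d['at'],.092)) for d in tip_of(c,'extractor_button_top')])
E
```

```text
84.2 tang -0.13 all [-0.76 -0.35 -0.68] 0.2
90.4 tang 0.02 all [ 0.38  0.08 -0.67] 0.1
96.6 tang 1.64 all [-0.71  1.6   1.1 ] 1.5
102.8 tang 0.97 all [-0.46  0.99 -1.63] 0.2
109.0 tang 0.38 all [-1.46  0.62 -0.49] 0.9
12.5917 [ 0.27  0.37 -0.15  1.95  0.08  0.82 -0.08]
14.85
[([392.9, 296.3], 0.8)]
3 [[388.26029186 271.56247361]]
4 [[393.03662633 292.49227146]]
5 [[385.28456717 312.54698282]]
button []
[]
3 [[360.1774447  209.63101254]]
4 [[368.41985217 210.31579911]]
5 [[375.28623199 215.01292775]]
button [([397.2, 238.8], array([ 0.4481169, -0.2372281,  0.092    ]))]
```

View pics/w4.png

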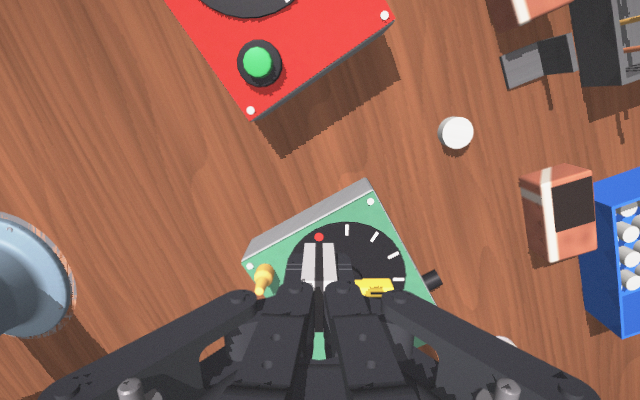

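View pics/t4c.png

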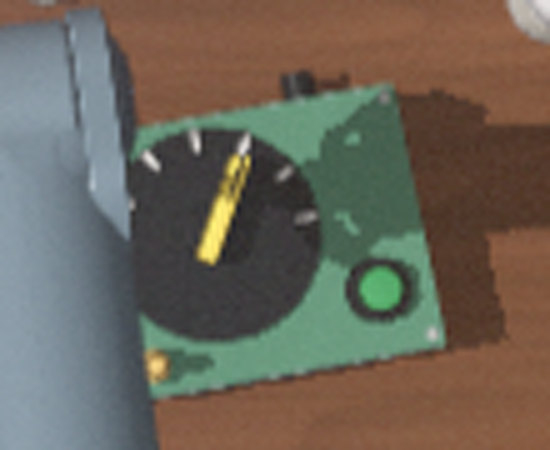

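In the top crop the handle's long end, at (243,155), lies on the fourth stroke (245,143). Strokes 5 and 6 are free at (285,174) and (305,217). Now the button.

```bash
python3 - <<'E'
from h import *
b=[.4548,-.2338];o=quat(-22)
move_ptp([*b,.20],o); movel([*b,.125],o,speed=.1);pause(.2)
f0=read_ft_force();z=.118;dn=False
while z>.094:
    movel([*b,z],speed=.03);pause(.05)
    f=np.mean([read_ft_force() for _ in range(3)],0)-f0;print(round(z,4),f.round(2),read_eef_pos()[2].round(4))
    if f[2]>8 : break
    z-=.0012 if z<.1135 else .0025
pause(.15); snap('scene','s5')
movel([*b,.125],speed=.05);movel([*b,.22],speed=.15)
move_ptp([.36,-.25,.34],quat(-30));pause(.3)
snap('top','t6');snap('wrist','w6');print(read_time_s(),read_ft_force())
a=cv2.imread('pics/t6.png')[90:290,240:470];cv2.imwrite('pics/t6c.png',cv2.resize(a,None,fx=3,fy=3,interpolation=2))
E
```

```text
0.118 [0.17 0.33 0.21] 0.1177
0.1155 [0.2  0.56 0.28] 0.1154
0.113 [ 0.86 -0.02 -0.9 ] 0.1129
0.1118 [-0.11  0.03  0.07] 0.1118
0.1106 [ 0.92 -0.12  0.7 ] 0.1109
0.1094 [ 0.32 -0.16  1.7 ] 0.1096
0.1082 [0.29 0.2  1.49] 0.1084
0.107 [-0.18  0.25  3.7 ] 0.1072
0.1058 [ 0.93 -0.12  3.43] 0.106
0.1046 [-0.52 -0.16  5.56] 0.1051
0.1034 [-2.54  1.26 14.02] 0.105
23.25 [ 1.32244973 -0.06290296 -0.12085436]
```

View pics/t6c.png

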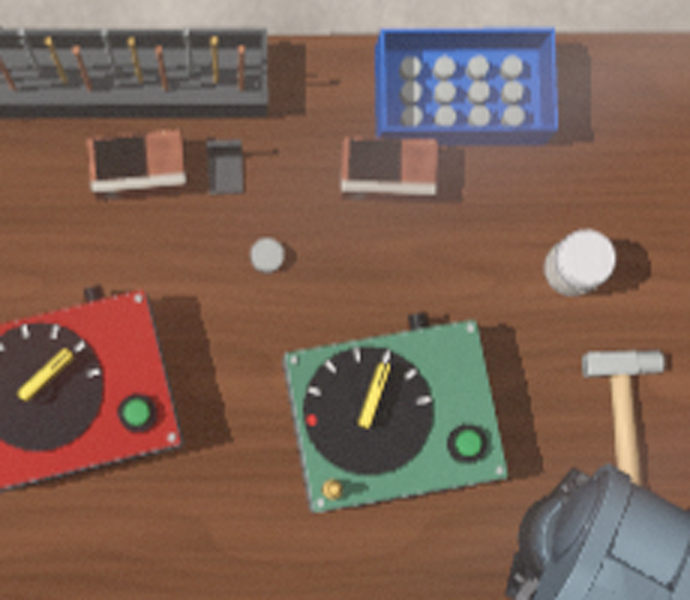

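View pics/w6.png

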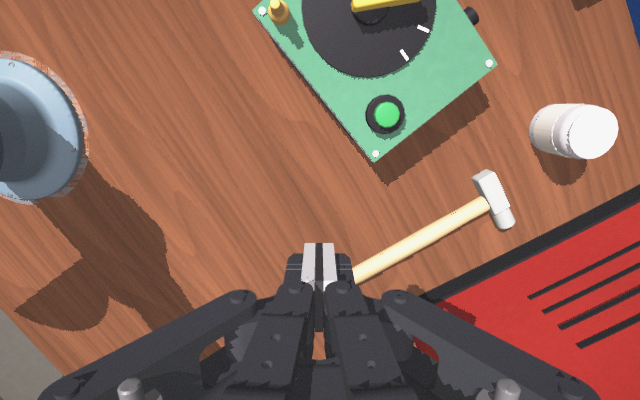

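The button bottomed after about 6 mm, with the force rising from 5.6 to 14 N at the stop. It's up again at wrist (387,116). The handle still lies on stroke 4 at crop (385,360), and the nozzle and the other things stand where they were.

```bash
python3 -c "
from h import *
print(read_joint_vel().round(3)); print(sign_off())"
```

```text
[ 0.002 -0.008  0.005 -0.005 -0.001  0.002 -0.001]
the job is handed in; nothing more can be done
None
```

The selector on the green box is on stroke 4, the start button has been pressed fully down and let up again, and the job is handed in. `sign_off()` gives no verdict, so this rests on my own checks.

- **Selector:** it started on stroke 1. I pushed it clockwise with the closed fingertips, one click at a time, and the highest force read between pushing steps was about 3 N. The top pictures before and after the button press both show the handle on stroke 4. A wrist-camera detection put its tip about 4 pixels from where stroke 4 should be; strokes 3 and 5 were 16 to 25 pixels away.
- **Start button:** the finger met it at about 0.111 m tool height and it bottomed at 0.105 m, so about 6 mm of travel. The force reached about 14 N at the stop, under the 30 N limit. The last pictures show it up.
- **Everything else:** in the last pictures the red box and the loose things in view look unmoved. The wire brush was outside the crop I viewed, but the arm never went near it. I judged this by eye and did not measure positions. The arm was clear and still at hand-in, at about 23 s.
- **Disagreements:** the top-camera network found no pointer at stroke 4. It also placed the button about 7 mm from my fit to the dial marks, so I used the fit, and the press confirmed it.

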